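# Cover the sauce pots at the hot counter

### The job

Cover the four steel sauce pots on the counter: pick out the four lids and put each on the pot of its own shape and size, so that it drops in and lies flat and closed. Leave the pots standing where they are, and do not push the shaker or the white bowl about.

Things in the scene. Friction and masses are not known exactly. Their poses are not given: they have to be found in the camera images.
- small_lid: small round steel lid, flat on the counter; plate 76 mm diameter, 10 to 14 mm above its origin; below it a tapered dish that drops into the pot (play to the pot wall 9 mm at its bottom, 4 at the plate). Black round knob, 22 mm thick, at the centre, 14 to 46 mm above the origin. Origin: centre of the dish's underside, z up. 0.12 kg. Seated: 55 mm above the pot's origin.
- small_pot: the small round open pot of plain steel, empty, upright and loose on the counter; 70 mm outside diameter, 65 mm tall, wall 3 mm, the same straight section all the way up. Origin: centre of its underside, z up. Mass about 0.6 kg.
- large_lid: large round steel lid, flat on the counter; plate 110 mm diameter, 10 to 14 mm above its origin; below it a tapered dish that drops into the pot (play to the pot wall 9 mm at its bottom, 4 at the plate). Black round knob, 22 mm thick, at the centre, 14 to 46 mm above the origin. Origin: centre of the dish's underside, z up. 0.12 kg. Seated: 55 mm above the pot's origin.
- large_pot: the large round open pot of plain steel, empty, upright and loose on the counter; 104 mm outside diameter, 65 mm tall, wall 3 mm, the same straight section all the way up. Origin: centre of its underside, z up. Mass about 0.6 kg.
- square_lid: square steel lid, flat on the counter; plate 90 x 90 mm, 10 to 14 mm above its origin; below it a tapered dish that drops into the pot (play to the pot wall 9 mm at its bottom, 4 at the plate). Black bar handle, 46 mm along x, 14 along y, at the centre, 14 to 46 mm above the origin. Origin: centre of the dish's underside, z up. 0.12 kg. Seated: 55 mm above the pot's origin.
- square_pot: the square open pot of plain steel, empty, upright and loose on the counter; 84 x 84 mm outside, 65 mm tall, wall 3 mm, the same straight section all the way up. Origin: centre of its underside, z up. Mass about 0.6 kg.
- oblong_lid: oblong steel lid, flat on the counter; plate 118 (x) by 82 mm (y), 10 to 14 mm above its origin; below it a tapered dish that drops into the pot (play to the pot wall 9 mm at its bottom, 4 at the plate). Black bar handle, 46 mm along x, 14 along y, at the centre, 14 to 46 mm above the origin. Origin: centre of the dish's underside, z up. 0.12 kg. Seated: 55 mm above the pot's origin.
- oblong_pot: the oblong open pot of plain steel, empty, upright and loose on the counter; 112 mm (along its x) by 76 mm (y) outside, 65 mm tall, wall 3 mm, the same straight section all the way up. Origin: centre of its underside, z up. Mass about 0.6 kg.
- shaker: a bystander: white shaker with a steel cap, 42 mm in diameter, 88 mm tall, standing loose among the pots. Origin: centre of its underside.
- ramekin: a bystander: empty white ceramic bowl, 80 mm across the rim, 45 mm tall, standing loose among the pots. Origin: centre of its underside.
Things that resemble listed ones, but are neither listed nor needed, are in the scene too. What is shaped like the oblong_lid but purple is not meant. Leave any orange look-alike of the large_lid alone.

How it is judged:
At the end, for the whole second after the job is handed in: Each lid lies on the pot of its own shape and size: centres within 10 mm horizontally, lid origin 51 to 59 mm above the pot origin (dish inside the rim, plate on it), lid and pot level within 0.08 rad, all at rest (below 0.02 m/s) (horizontal distance between small_lid and small_pot below 0.01 m and z of small_lid in the frame of small_pot between 0.051 and 0.059 m and angle between each of small_lid, small_pot, large_lid, large_pot, square_lid, square_pot, oblong_lid, oblong_pot's own z axis and vertical below 0.08 rad and linear speed of each of small_lid, small_pot, large_lid, large_pot, square_lid, square_pot, oblong_lid, oblong_pot below 0.02 m/s and horizontal distance between large_lid and large_pot below 0.01 m and z of large_lid in the frame of large_pot between 0.051 and 0.059 m and horizontal distance between square_lid and square_pot below 0.01 m and z of square_lid in the frame of square_pot between 0.051 and 0.059 m and horizontal distance between oblong_lid and oblong_pot below 0.01 m and z of oblong_lid in the frame of oblong_pot between 0.051 and 0.059 m); the robot touches nothing.
It fails at once if a pot is shoved more than 50 mm from its place (distance of any of small_pot, large_pot, square_pot, oblong_pot from where it was at the start of the episode above 0.05 m).
It fails at once if the shaker is shoved more than 30 mm or knocked over (distance of shaker from where it was at the start of the episode above 0.03 m or angle between shaker's own z axis and vertical above 0.5 rad).
It fails at once if the ramekin is shoved more than 30 mm or knocked over (distance of ramekin from where it was at the start of the episode above 0.03 m or angle between ramekin's own z axis and vertical above 0.5 rad).
It also fails if it takes over 115 s, if anything falls off the work surface, if the arm or the gripper's body presses on something with over 40 N, if the wrist force passes 120 N, or if a joint passes its speed limit or range.

### The arm

A 6-joint arm with a two-finger parallel gripper is mounted at the origin on the work surface. World frame = base frame: x ahead of the robot, y to its left, z up, the work surface at z = 0. Lengths are in m, angles in rad, forces in N, time in s.
With the tool pointing down it reaches from about 0.325 to 0.75 m from the base axis. Payload 7.6 kg.
Tool frame: the origin (TCP) lies on the centre line of the jaws, within the pads' length; the fingertips stand 25 mm ahead of it and the grasp point (between the pads) lies 6 mm ahead of it (arm.tcp_to_tips is the distance from the TCP to the fingertips, in m); z points along the fingers, y is the line along which they close (so a half turn about z gives the same grasp; the last joint's range is limited). The gripper opens to 85 mm and grips with 20 to 120 N. Pads are 22 mm wide; open, the fingers measure 114 mm over their backs; the gripper's body (76 mm by 85 mm) begins 54 mm behind the grasp point. The pads swing forward as they close: fully open they stand 13 mm farther back than shut.
Start: joints at [1.129, 0.052, 1.401, -0, 1.689, -0.07], TCP at [0.191, 0.489, 0.256] pointing down, gripper open.
Joint ranges: [-2.9, 2.9], [-0.91, 2.17], [0.12, 2.37], [-1.06, 4.2], [0.26, 2.73], [-2.93, 2.93]. Speed limits (rad/s): [2.57, 2.57, 3.01, 3.14, 3.14, 3.14].

### API

Orientations are given as a unit quaternion [w, x, y, z].
In Python, from cell import arm, jaws, kinematics, capture, calibration gives the robot as it stands. Calls block until the motion is done:
- arm.reach(position, orientation): joint-space move of the TCP to a pose.
- arm.move_l(position, frame=None, max_speed=0.15, guard=None): straight line of the TCP; frame=None keeps the orientation; max_speed is the mean speed in m/s. With guard (N) it stops when the force on the tool has changed by that much, and returns True; else False.
- arm.movej(angles): joint-space move.
- jaws.command_gripper(opening, f_grip=None): finger opening in m; f_grip is the grip in N (None keeps the last); returns when the fingers have stopped.
- arm.dwell(seconds).
- kinematics.ik(position, orientation): joint angles nearest the present ones, or None.
- arm.observe(): the state.
- capture(name): name is "scene" or "side" or "wrist"; returns the picture (420x560x3 uint8, red, green, blue); there is no depth.
- calibration(name): a dict with "K" (3x3 intrinsics, pixels), "rvec" (rotation vector, rad) and "tvec" (3), from world to camera coordinates, as OpenCV has them. Camera axes: x right, y down, z forward; pixel columns grow to the right and rows downward; lengths in m; the calibration is good to about 2 mm. A picture is of the moment at which its call begins: read the wrist's pose just before it. calibration takes no time and is no camera call; for the wrist camera it gives the pose at the moment of the call.
A pose or a line that the arm cannot do raises arm.PlanningError and nothing moves.
- arm.job_done(): hands the job in; it is judged then, once.
The state is a dict: "time": time; "qpos": joint angles; "dq": joint speeds; "joint_torque": joint torques, N m; "tcp_pos": TCP position; "orientation": TCP orientation; "contact_force": force on the tool from outside, world axes, zero at the start; "wrist_torque": the same for the moment, N m; "grip_width": finger opening in m; "finger_force": force on a finger pad.
Only numpy, scipy, OpenCV 4.12 (cv2) and the standard library are available. Lean on these libraries where they do the work, as an engineer would, in place of code of your own. Each camera call takes 0.05 s, during which the arm holds its last target. There are 200 camera calls.

## Working session

There is one attempt and no reset: what is moved stays moved. The work goes in short steps, each a Python script; the robot and the scene stay as the last script left them, time stands still between calls to the robot, and variables do not carry over. Pictures are saved under pics/ and viewed, at most 14 in all, crops included, and the job is handed in when it is done.

```bash
mkdir -p pics; ls; python3 - <<'E'
from cell import *
import cv2
for n in ("scene","side","wrist"):
    im=capture(n); cv2.imwrite(f"pics/{n}0.png",im[:,:,::-1])
    c=calibration(n); print(n,c['K'],c['rvec'],c['tvec'])
print(arm.observe())
E
```

```text
pics
scene [[441.75071638   0.         286.22171427]
 [  0.         441.75071638 205.03056254]
 [  0.           0.           1.        ]] [ 1.92404435  1.65724431 -0.6148905 ] [-0.07853789 -0.36666119  1.61163313]
side [[492.01041672   0.         278.23832456]
 [  0.         492.01041672 211.56050065]
 [  0.           0.           1.        ]] [ 2.2683295  -0.71592105  0.27822103] [-0.41316989  0.22298398  1.04952295]
wrist [[346.61443329   0.         279.63121544]
 [  0.         346.61443329 204.31538195]
 [  0.           0.           1.        ]] [-2.36766436 -1.61786358 -0.25828343] [-0.52317524 -0.04237092  0.37938194]
{'time': 0.15, 'qpos': array([ 1.12871242e+00,  5.26856638e-02,  1.40145950e+00, -1.08295531e-05,
        1.68859272e+00, -7.02856631e-02]), 'dq': array([-0.00113328, -0.00032746, -0.00269567,  0.00153631, -0.00090096,
        0.00156387]), 'joint_torque': array([ 9.58768142e-04, -3.81951392e+01, -3.60424447e+01, -9.33080582e-05,
        4.62997603e-03,  1.40797010e-05]), 'tcp_pos': array([0.19062214, 0.4889707 , 0.2556854 ]), 'orientation': array([-1.39893860e-04,  1.84830830e-01,  9.82770185e-01, -5.55289948e-04]), 'contact_force': array([-0.54509464,  0.31771314,  0.51290691]), 'wrist_torque': array([ 0.00475421, -0.00693797,  0.0163735 ]), 'finger_force': 0.0, 'grip_width': 0.08527136225641757}
```

View pics/scene0.png

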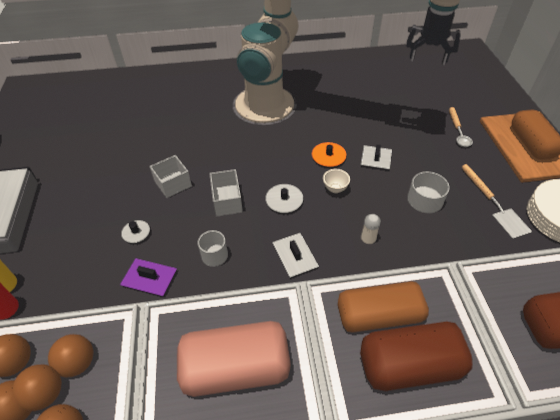

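View pics/side0.png

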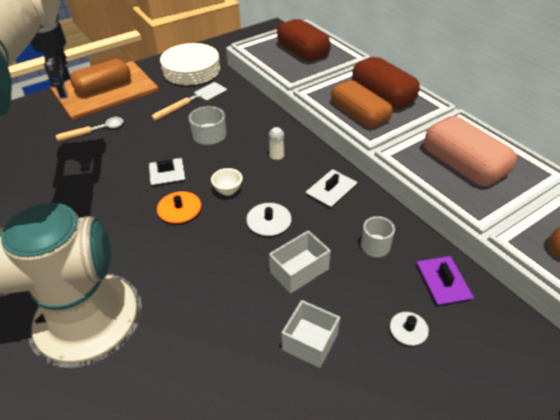

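The scene picture shows these pots: square (171,176), oblong (226,193), small (213,248) and large (428,192).
Lids and what could be taken for them:
- **Small lid:** (136,231).
- **Large lid:** steel at (284,198). The orange one at (329,154) is a decoy.
- **Square lid:** (377,157).
- **Oblong lid:** steel at (295,255). The purple one at (149,277) is a decoy.

The shaker is at (371,229) and the bowl at (337,182). The side view agrees with this.

```bash
cat > h.py <<'E'
from cell import *
import cv2, numpy as np
from scipy.spatial.transform import Rotation as R
def cast(cal,px,z):
    px=np.asarray(px,float).reshape(-1,2); M=cv2.Rodrigues(np.array(cal['rvec'],float))[0]; t=np.array(cal['tvec'],float)
    d=np.c_[px,np.ones(len(px))]@np.linalg.inv(cal['K']).T@M; o=-M.T@t
    return o+d*((z-o[2])/d[:,2])[:,None]
def proj(cal,p):
    return cv2.projectPoints(np.array(p,float).reshape(-1,3),np.array(cal['rvec'],float),np.array(cal['tvec'],float),cal['K'],None)[0].reshape(-1,2)
def down(yaw):  # tool z down, tool y axis along world angle yaw
    y=np.array([np.cos(yaw),np.sin(yaw),0]); z=np.array([0,0,-1.]); x=np.cross(y,z)
    q=R.from_matrix(np.c_[x,y,z]).as_quat(); return q[[3,0,1,2]]
E
cat > a.py <<'E'
from h import *
c=calibration("scene"); s=calibration("side")
P=dict(sqpot=(171,172),obpot=(226,188),smpot=(213,243),lgpot=(428,185),sml=(136,233),lgl=(284,199),obl=(295,256),sql=(377,158),shk=(371,235),ram=(337,180),orange=(329,155),purple=(149,278))
for k,p in P.items():
    z=.06 if 'pot' in k else .012
    w=cast(c,p,z)[0]; print(k,w[:2].round(3),np.hypot(*w[:2]).round(3), proj(s,w).round()[0])
w=calibration("wrist"); o=arm.observe(); M=cv2.Rodrigues(w['rvec'])[0]; q=o['orientation']
T=R.from_quat(q[[1,2,3,0]]).as_matrix()
print("cam in tool",T.T@(-M.T@w['tvec']-o['tcp_pos']), "axes",(T.T@M.T).round(3))
E
python3 a.py
```

```text
sqpot [ 0.362 -0.318] 0.482 [311. 322.]
obpot [ 0.451 -0.161] 0.479 [300. 251.]
smpot [ 0.638 -0.206] 0.671 [377. 227.]
lgpot [0.526 0.412] 0.668 [205. 119.]
sml [ 0.537 -0.419] 0.682 [409. 327.]
lgl [0.475 0.002] 0.475 [269. 219.]
obl [0.678 0.002] 0.678 [332. 187.]
sql [0.347 0.321] 0.472 [166. 170.]
shk [0.641 0.219] 0.677 [274. 151.]
ram [0.423 0.173] 0.457 [216. 189.]
orange [0.31  0.172] 0.355 [178. 206.]
purple [ 0.688 -0.376] 0.785 [443. 278.]
cam in tool [ 0.07809831 -0.00148474 -0.11756364] axes [[-0.    -0.95  -0.312]
 [ 1.    -0.     0.   ]
 [-0.    -0.312  0.95 ]]
```

View pics/wrist0.png

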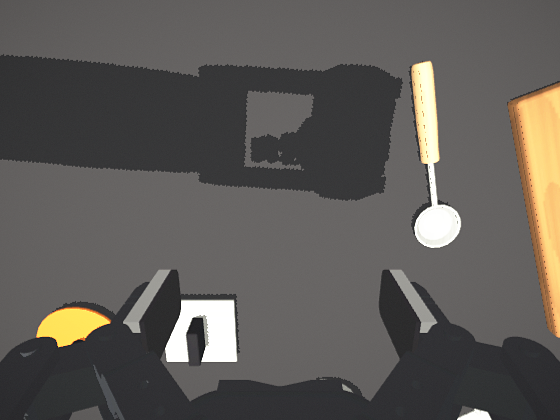

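The wrist picture shows the square lid at (205,330), the orange decoy at (75,325) and the spoon. Next I put the wrist camera straight above each pot and lid, so that silhouettes are free of parallax.

```bash
cat > look.py <<'E'
from h import *
import pickle
P=dict(sql=(.347,.321),lgpot=(.526,.412),lgl=(.475,.002),obl=(.678,.002),obpot=(.451,-.161),smpot=(.638,-.206),sml=(.537,-.419),sqpot=(.362,-.318))
D={}
for k,p in P.items():
    f=np.arctan2(p[1],p[0]); yaw=f
    tx=np.array([-np.sin(yaw),np.cos(yaw)])
    xy=np.array(p)-.078*tx
    try: arm.reach([*xy,.26],down(yaw))
    except arm.PlanningError as e: print(k,e); continue
    c=calibration("wrist"); im=capture("wrist"); D[k]=(c,im,p)
    cv2.imwrite(f"pics/w_{k}.png",im[:,:,::-1])
print(arm.observe()['time'])
pickle.dump(D,open("D.pkl","wb"))
E
python3 look.py
cat > m.py <<'E'
from h import *
import pickle
D=pickle.load(open("D.pkl","rb")); tiles=[]
for k,(c,im,p) in D.items():
    z=.065 if 'pot' in k else .014
    hsv=cv2.cvtColor(im,cv2.COLOR_RGB2HSV); g=hsv[...,2]
    u=proj(c,[*p,z])[0]
    m=((g>95)&(hsv[...,1]<70)).astype(np.uint8)
    cs,_=cv2.findContours(m,cv2.RETR_EXTERNAL,cv2.CHAIN_APPROX_NONE)
    cs=[q for q in cs if cv2.contourArea(q)>1500]
    q=min(cs,key=lambda q:-cv2.pointPolygonTest(q,(float(u[0]),float(u[1])),True))
    w=cast(c,q.reshape(-1,2),z)[:,:2].astype(np.float32)*1000
    (cx,cy),r=cv2.minEnclosingCircle(w); b=cv2.minAreaRect(w)
    print(k,u.round(),"circ",np.round([cx,cy,2*r],1),"rect",np.round([*b[0],*b[1],b[2]],1))
    t=im[:,:,::-1].copy(); cv2.drawContours(t,[q],-1,(0,0,255),1); tiles.append(cv2.resize(t,(200,150),interpolation=cv2.INTER_AREA))
cv2.imwrite("pics/m1.png",np.vstack([np.hstack(tiles[:4]),np.hstack(tiles[4:])]))
E
python3 m.py
```

```text
8.6833
sql [280.  91.] circ [345.9 318.8 125.2] rect [345.6 318.7  89.6  90.1  68.5]
lgpot [280.  91.] circ [532.1 416.1 103.8] rect [532.6 415.8 102.5 102.2  79.8]
lgl [278.  91.] circ [475.3   2.4 110.2] rect [475.    2.6 108.  109.   44.8]
obl [278.  91.] circ [675.6   2.4 141.2] rect [675.9   2.5 118.1  81.9  14.6]
obpot [276.  92.] circ [ 392.  -336.7  652.4] rect [ 408.3 -290.3  411.5  622.2   70.4]
smpot [278.  92.] circ [ 639.7 -210.4   69.7] rect [ 639.7 -210.2   68.1   69.1   72.1]
sml [277.  94.] circ [ 416.1 -579.2  767.9] rect [ 443.5 -543.9  477.4  723.7   52.2]
sqpot [276.  93.] circ [ 258.2 -400.7  642.5] rect [ 267.4 -414.5  411.4  599.1   48.8]
```

View pics/m1.png

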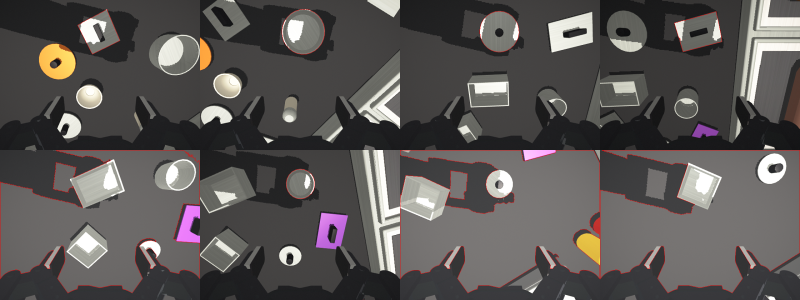

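```bash
cat > m2.py <<'E'
from h import *
import pickle
D=pickle.load(open("D.pkl","rb"))
for k,(c,im,p) in D.items():
    z=.065 if 'pot' in k else .014
    hsv=cv2.cvtColor(im,cv2.COLOR_RGB2HSV); g=hsv[...,2]
    u=proj(c,[*p,z])[0]
    mode=np.bincount(g[60:280].ravel()).argmax()
    for th in (mode+8,mode+15,mode+22):
        m=((g>th)&(hsv[...,1]<70)).astype(np.uint8)
        cs,_=cv2.findContours(m,cv2.RETR_EXTERNAL,cv2.CHAIN_APPROX_NONE)
        q=max([q for q in cs if cv2.contourArea(q)>800],key=lambda q:cv2.pointPolygonTest(q,(float(u[0]),float(u[1])),True))
        q=cv2.convexHull(q)
        w=cast(c,q.reshape(-1,2),z)[:,:2].astype(np.float32)*1000
        (cx,cy),r=cv2.minEnclosingCircle(w); b=cv2.minAreaRect(w); bp=cv2.boxPoints(b); e=[bp[1]-bp[0],bp[2]-bp[1]]; e=max(e,key=np.linalg.norm)
        print(k,mode,th,"circ",np.round([cx,cy,2*r],1),"rect",np.round([*b[0],*b[1]],1),"long",round(np.degrees(np.arctan2(e[1],e[0]))%180,1))
    if k in('sql','obl'):
        mk=np.zeros_like(m); cv2.drawContours(mk,[q],-1,1,-1); mk=cv2.erode(mk,np.ones((7,7)))
        d=(mk&(g<45)).astype(np.uint8); cs,_=cv2.findContours(d,cv2.RETR_EXTERNAL,cv2.CHAIN_APPROX_NONE); q=max(cs,key=cv2.contourArea)
        w=cast(c,q.reshape(-1,2),.046)[:,:2].astype(np.float32)*1000; b=cv2.minAreaRect(w); bp=cv2.boxPoints(b); e=max([bp[1]-bp[0],bp[2]-bp[1]],key=np.linalg.norm)
        print(' bar',np.round([*b[0],*b[1]],1),np.degrees(np.arctan2(e[1],e[0]))%180)
E
python3 m2.py
```

```text
sql 69 77 circ [345.6 319.2 126. ] rect [345.9 318.9  90.1  90.3] long 158.7
sql 69 84 circ [345.9 318.8 125.2] rect [345.7 318.8  89.9  90. ] long 158.8
sql 69 91 circ [345.9 318.8 125.2] rect [345.7 318.8  89.8  90. ] long 158.7
 bar [361.  313.   12.7  12.4] 70.7592
lgpot 70 78 circ [532.2 416.  104. ] rect [532.6 416.  103.1 103.1] long 169.8
lgpot 70 85 circ [532.1 416.  104. ] rect [532.4 416.1 102.9 102.7] long 79.8
lgpot 70 92 circ [532.1 416.1 103.8] rect [532.7 416.  102.8 102.2] long 79.8
lgl 68 76 circ [475.2   2.5 110.6] rect [475.2   2.5 108.9 109.3] long 131.9
lgl 68 83 circ [475.2   2.3 110.5] rect [475.1   2.6 108.9 109.1] long 131.6
lgl 68 90 circ [475.3   2.4 110.3] rect [475.1   2.7 108.3 109. ] long 134.8
obl 58 66 circ [675.6   2.  141.6] rect [675.9   2.5 118.5  82.2] long 14.6
obl 58 73 circ [675.6   2.  141.6] rect [675.9   2.4 118.5  82.1] long 14.6
obl 58 80 circ [675.6   2.4 141.2] rect [675.8   2.4 118.3  82. ] long 14.6
 bar [675.7   2.   45.   13.3] 14.61798
obpot 108 116 circ [ 446.5 -165.2  135.7] rect [ 446.7 -164.9  113.3   77.4] long 2.9
obpot 108 
[... 236 characters left out ...]
 long 162.1
smpot 70 85 circ [ 639.7 -210.3   69.8] rect [ 639.6 -210.6   68.9   69.2] long 162.1
smpot 70 92 circ [ 639.7 -210.4   69.8] rect [ 639.7 -210.2   68.1   69.1] long 162.1
sml 122 130 circ [ 536.2 -421.6   76.5] rect [ 536.2 -421.5   75.2   75.7] long 168.0
sml 122 137 circ [ 536.2 -421.6   76.5] rect [ 536.  -421.5   75.8   74.7] long 4.5
sml 122 144 circ [ 536.2 -421.6   76.5] rect [ 535.9 -421.1   75.8   74.1] long 7.0
sqpot 118 126 circ [ 356.3 -325.3  119.3] rect [ 356.1 -325.4   85.3   85. ] long 26.8
sqpot 118 133 circ [ 356.3 -324.9  118.6] rect [ 356.3 -325.3   85.    85. ] long 116.9
sqpot 118 140 circ [ 356.1 -324.8  118.5] rect [ 356.3 -325.3   84.9   85. ] long 116.8
```

```bash
python3 - <<'E'
import cv2,numpy as np
a=[cv2.resize(cv2.imread(f"pics/w_{k}.png")[20:170,200:360],(400,375)) for k in("sql","obl")]
cv2.imwrite("pics/crop1.png",np.hstack(a))
E
```

```text
(no output)
```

View pics/crop1.png

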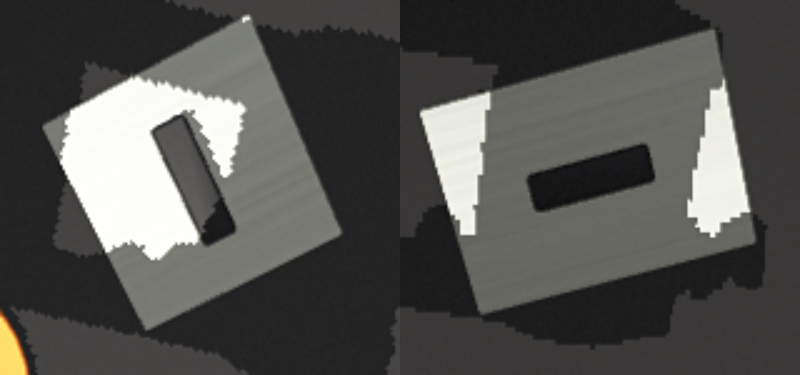

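The crop shows the steel square lid, with its bar running from (168,120) to (220,240), and the steel oblong lid, with its bar running from (530,193) to (653,160). That puts the square bar along 158.7° and the oblong bar along 14.6° in the world. I do the small lid first as a check.

```bash
cat > pp.py <<'E'
from h import *
import itertools
DG=np.pi/180
J=dict( # lid xy, pot xy, tool-y yaw options at pick (deg), lid rotation options (deg)
 small=((.5362,-.4216),(.6397,-.2104),None,None,.022),
 large=((.4752,.0024),(.5322,.4160),None,None,.022),
 oblong=((.6758,.0024),(.4466,-.1650),104.6,2.9-14.6,.014),
 square=((.3458,.3188),(.3562,-.3252),68.7,26.85-158.7,.014))
def choose(lid,pot,y,d):
    if y is None: return np.arctan2(lid[1],lid[0]),np.arctan2(pot[1],pot[0])
    per=90 if abs(d)>90 else 180
    best=None
    for a,n in itertools.product((0,180),range(-4,5)):
        y1=(y+a)*DG; y2=y1+(d+n*per)*DG
        r1=(y1-np.arctan2(lid[1],lid[0])+np.pi)%(2*np.pi)-np.pi
        r2=(y2-np.arctan2(pot[1],pot[0])+np.pi)%(2*np.pi)-np.pi
        c=abs(r1)+abs(r2)+abs(r1-r2)
        if best is None or c<best[0]-1e-6: best=(c,y1,y2)
    return best[1:]
H=.22
def run(k):
    lid,pot,y,d,w=J[k]; y1,y2=choose(lid,pot,y,d)
    jaws.command_gripper(w+.028,40)
    arm.reach([*lid,H],down(y1)); arm.move_l([*lid,.045],max_speed=.2,guard=25)
    z=arm.observe()['tcp_pos'][2]
    jaws.command_gripper(0,40); arm.move_l([*lid,H],max_speed=.2)
    o=arm.observe(); print(k,'pick z',z.round(4),'width',o['grip_width'].round(4),'j6',o['qpos'][5].round(2),'t',o['time'])
    if o['grip_width']<w-.005: print('MISSED'); return False
    arm.reach([*pot,H],down(y2)); arm.move_l([*pot,.125],max_speed=.2)
    hit=arm.move_l([*pot,z+.056],max_speed=.05,guard=12)
    o=arm.observe(); print(' place',o['tcp_pos'].round(4),'hit',hit,o['contact_force'].round(1),'j6',o['qpos'][5].round(2))
    if hit and o['tcp_pos'][2]>z+.060: print('HIGH'); return False
    jaws.command_gripper(w+.028); arm.move_l([*pot,H],max_speed=.2); print(' t',arm.observe()['time']); return True
E
python3 - <<'E'
from pp import *
run('small')
c=calibration("side"); cv2.imwrite("pics/s1.png",capture("side")[180:360,300:500,::-1])
E
```

```text
Traceback (most recent call last):
  File "pp.py", line 27, in run
    o=arm.observe(); print(k,'pick z',z.round(4),'width',o['grip_width'].round(4),'j6',o['qpos'][5].round(2),'t',o['time'])
                                                         ^^^^^^^^^^^^^^^^^^^^^
AttributeError: 'float' object has no attribute 'round'
```

Only a print failed, and the lid is now lifted. I fix that and continue from here.

```bash
sed -i "s/o\['grip_width'\].round(4)/round(o['grip_width'],4)/; s/def run(k):/def run(k,held=False):/" pp.py
python3 - <<'E'
s=open('pp.py').read()
a=s.index("    jaws.command_gripper(w+.028,40)"); b=s.index("    o=arm.observe(); print(k,")
blk=s[a:b]
s=s[:a]+"    z=.045\n    if not held:\n"+"".join("    "+l+"\n" for l in blk.rstrip().split("\n"))+s[b:]
open('pp.py','w').write(s)
E
python3 - <<'E'
from pp import *
run('small',True)
cv2.imwrite("pics/s1.png",cv2.resize(capture("side")[180:360,300:500,::-1],None,fx=2,fy=2))
E
```

```text
Traceback (most recent call last):
  File "pp.py", line 29, in run
    o=arm.observe(); print(k,'pick z',z.round(4),'width',round(o['grip_width'],4),'j6',o['qpos'][5].round(2),'t',o['time'])
                                      ^^^^^^^
AttributeError: 'float' object has no attribute 'round'
```

```bash
sed -i "s/z.round(4)/round(float(z),4)/; s/    z=.045$/    z=np.float64(.045)/" pp.py
python3 - <<'E'
from pp import *
run('small',True)
cv2.imwrite("pics/s1.png",cv2.resize(capture("side")[180:360,300:500,::-1],None,fx=2,fy=2))
E
```

```text
small pick z 0.045 width 0.0208 j6 -0.05 t 12.4667
 place [ 0.6396 -0.2103  0.1012] hit True [-1.  -0.2  4.5] j6 -0.05
 t 15.6667
```

View pics/s1.png

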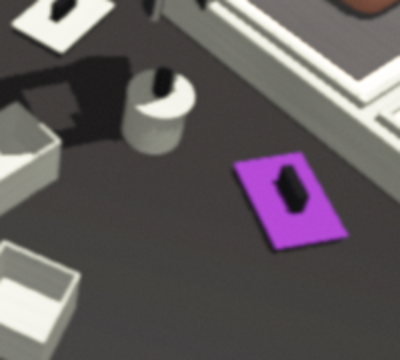

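The small lid lies flat on its pot at (160,95) in the crop. Now the other three.

```bash
python3 - <<'E'
from pp import *
if all(run(k) for k in ('oblong','large','square')):
    arm.reach([.35,.45,.3],down(.9)); print('clear')
for n in("scene","side"): cv2.imwrite(f"pics/{n}2.png",cv2.resize(capture(n)[100:300,80:480,::-1],None,fx=2,fy=2))
print(arm.observe()['time'])
E
```

```text
oblong pick z 0.0469 width 0.0133 j6 1.26 t 19.575
 place [ 0.4466 -0.165   0.1028] hit False [ 0.2  0.  -1.3] j6 1.09
 t 23.0167
large pick z 0.0462 width 0.0205 j6 -0.08 t 26.7583
 place [0.532  0.4159 0.1017] hit False [-0.2 -0.1 -1.3] j6 -0.05
 t 30.6667
square pick z 0.046 width 0.0131 j6 -0.53 t 34.175
 place [ 0.3561 -0.3251  0.1017] hit False [-0.   0.5 -1.1] j6 0.29
 t 38.8417
clear
41.6917
```

View pics/scene2.png

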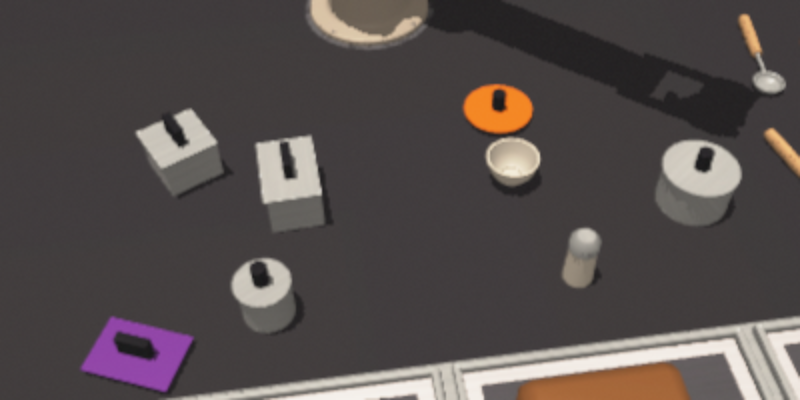

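View pics/side2.png

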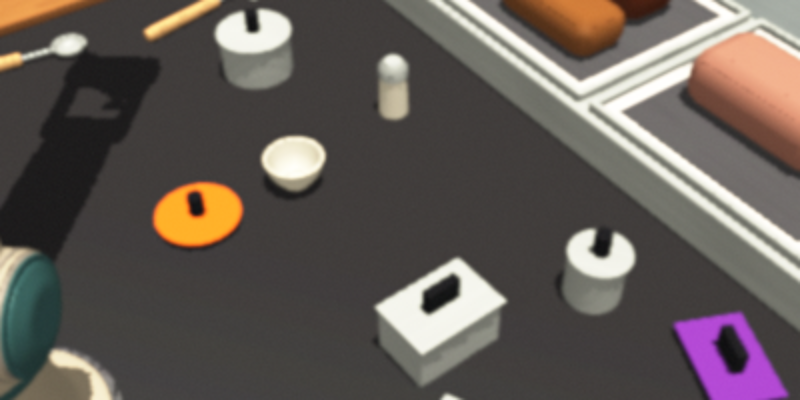

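Both pictures show the four lids seated: scene crop (178,135), (288,165), (262,285), (700,175). The shaker and bowl are untouched. I make one measured check from above before handing in.

```bash
python3 - <<'E'
from pp import *
tiles=[]
for k in('large','oblong','small','square'):
    p=J[k][1]; f=np.arctan2(p[1],p[0])
    for s in (.078,.0):
        xy=np.array(p)-s*np.array([-np.sin(f),np.cos(f)])
        arm.reach([*xy,.26],down(f)); c=calibration("wrist"); im=capture("wrist")
        hsv=cv2.cvtColor(im,cv2.COLOR_RGB2HSV); g=hsv[...,2]; z=.069; u=proj(c,[*p,z])[0]
        mode=np.bincount(g[60:280].ravel()).argmax()
        m=((g>mode+15)&(hsv[...,1]<70)).astype(np.uint8)
        cs,_=cv2.findContours(m,cv2.RETR_EXTERNAL,cv2.CHAIN_APPROX_NONE)
        q=cv2.convexHull(max([q for q in cs if cv2.contourArea(q)>800],key=lambda q:cv2.pointPolygonTest(q,(float(u[0]),float(u[1])),True)))
        w=cast(c,q.reshape(-1,2),z)[:,:2].astype(np.float32)*1000
        (cx,cy),r=cv2.minEnclosingCircle(w); b=cv2.minAreaRect(w)
        print(k,s,np.array(p)*1000,"circ",np.round([cx,cy,2*r],1),"rect",np.round([*b[0],*b[1]],1))
        if s: tiles.append(cv2.resize(im[0:220,140:420,::-1],(400,300)))
cv2.imwrite("pics/fin.png",np.vstack([np.hstack(tiles[:2]),np.hstack(tiles[2:])])); print(arm.observe()['time'])
E
```

```text
large 0.078 [532.2 416. ] circ [531.9 415.6 110. ] rect [532.3 415.5 109.  108.5]
large 0.0 [532.2 416. ] circ [531.5 415.9 112.1] rect [532.4 415.5 109.1 109.3]
oblong 0.078 [ 446.6 -165. ] circ [ 446.6 -167.1  142.9] rect [ 446.2 -167.   118.2   82.2]
oblong 0.0 [ 446.6 -165. ] circ [ 446.5 -167.2  142.7] rect [ 446.2 -164.6  118.3   87.1]
small 0.078 [ 639.7 -210.4] circ [ 641.4 -211.9   76.1] rect [ 641.4 -211.8   74.    74.9]
small 0.0 [ 639.7 -210.4] circ [ 641.5 -209.1   81.3] rect [ 640.5 -210.7   75.6   78. ]
square 0.078 [ 356.2 -325.2] circ [ 360. -326.  126.] rect [ 360.1 -326.2   90.4   90.5]
square 0.0 [ 356.2 -325.2] circ [ 360.2 -325.9  126.4] rect [ 360.1 -326.1   90.8   90.7]
49.3333
```

View pics/fin.png

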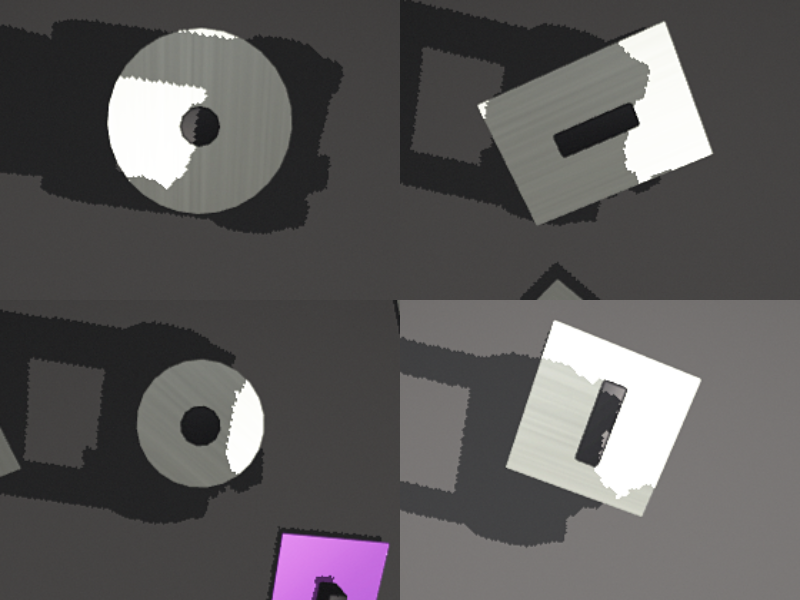

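All four lids measure their true plate size at seat height (0.069 m) and sit within 4 mm of the pot centres, at (200,120), (597,125), (200,424) and (603,418) in the picture. I hand the job in.

```bash
python3 - <<'E'
from cell import *
arm.dwell(.3); print(arm.job_done())
E
```

```text
the job is handed in; nothing more can be done
None
```

All four lids are on their matching pots, flat and within about 4 mm of centre by the last wrist-camera check, and the job was handed in at about 50 s; the verdict was not shown.

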